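# Eject a bronze bush and stand it in the yellow stock tray

### The arm

A 6-joint arm with a two-finger parallel gripper is mounted at the origin on the work surface. World frame = base frame: x ahead of the robot, y to its left, z up, the work surface at z = 0. Lengths are in m, angles in degrees, forces in N, time in s.
With the tool pointing down it reaches from about 0.375 to 0.825 m from the base axis. Payload 5.5 kg.
Tool frame: the origin (TCP) lies between the finger pads; the fingertips stand 8 mm ahead of it and the grasp point (between the pads) lies 11 mm behind it (arm.finger_overhang is the distance from the TCP to the fingertips, in m); z points along the fingers, x is the direction in which the jaws open and shut, and the axes are right-handed (so a half turn about z gives the same grasp; the last joint's range is limited). The gripper opens to 85 mm and grips with 20 to 120 N. Pads are 22 mm wide; open, the fingers measure 114 mm over their backs; the gripper's body (76 mm by 85 mm) begins 54 mm behind the grasp point. The pads swing forward as they close: fully open they stand 13 mm farther back than shut.
Start: joints at [68.297, 17.962, -2.699, 69.339, 0, 90], TCP at [0.222, 0.557, 0.239] pointing down, gripper open.
Joint ranges: [-152.73, 152.73], [-39.44, 99.34], [-58.76, 71.6], [-118.89, 123.64], [-81.53, 83.1], [-180, 180]. Speed limits (degrees/s): [136.94, 136.94, 172.46, 180, 180, 180].

### API

Orientations are given as a 3x3 rotation matrix whose columns are the frame's x, y, z axes.
In Python, from station import arm gives the robot as it stands.
- The arm moves only by the tool drive_tool, never from a script. Its argument "increments" is a list of rows, each a list of 7 numbers: the shift along the tool's x, y, z in units of 40 mm (1.0 is 40 mm), then the turn, a rotation vector about the tool's x, y, z in units of 5 degrees (1.0 is 5 degrees), then the closure, from 0 (fully open) to 1 (shut). In form: [[x, y, z, ax, ay, az, grip], ...]. A call has 1 to 12 rows; each row is the pose to reach, as a shift and turn from the pose commanded when the call began, along the tool's axes at that moment; what a row does not reach only later rows make up. A row lasts 1/8 s, in which the tool goes at most 62.5 mm and 10.7 degrees, less where a joint would pass 70% of its speed; a pose out of reach is approached as far as the arm can. A call with a gripper value outside its range is refused whole. The fingers move at their own pace and stop on an object; "force" is the grip in N (left out, the last holds). Time passes only in rows, so rows that repeat a pose let the fingers close. It gives the time, the measured TCP pose, the force and the opening at its end, in the units of the state.
- arm.get_obs(): the state, without advancing time (a new reading comes with each control period).
- arm.snapshot(name): name is "side" or "top"; returns (picture, depth): 384x512x3 uint8, blue, green, red; 384x512 float32, m along the optical axis (not along the pixel's ray), 0 where there is no reading.
- arm.camera_model(name): a dict with "fov_y" (degrees; the focal length in pixels is half the picture's height over the tangent of half this angle, whatever the lens; pixels are square), "cx", "cy" (the principal point, pixels), "R" (3x3) and "t" (3): a world point X has camera coordinates R X + t. Camera axes: x right, y down, z forward; pixel columns grow to the right and rows downward; lengths in m; the calibration is good to about 2 mm. A picture is of the moment at which its call begins. camera_model takes no time and is no camera call.
- arm.finish_job(): hands the job in, once; it reports no verdict.
The state is a dict: "t": time; "joints": joint angles; "qd": joint speeds; "tau": joint torques, N m; "eef_pos": TCP position; "tool_rot": TCP orientation; "contact_force": force on the tool from outside, world axes, zero at the start; "torque": the same for the moment, N m; "grip_width": finger opening in m.
Only numpy, scipy, OpenCV 4.12 (cv2) and the standard library are available. Lean on these libraries where they do the work, as an engineer would, in place of code of your own. Each camera call takes 0.05 s, during which the arm holds its last target.

### The job

Press down the red pad of the ejector lever so that the bronze bush rises out of its pocket in the grey block, then take the bush and stand it upright on the floor of the yellow tray. Leave it standing there on its own.

Things in the scene. Friction and masses are not known exactly. Their poses are not given: they have to be found in the camera images.
- bush: bronze (brass-yellow) bush: upright tube, 40 mm outside, 24 mm bore, 40 mm tall, about 0.26 kg; origin at the centre of its underside, z along its axis. It sits in a 43 mm round pocket in the middle of a fixed grey block, 80 x 80 x 53 mm tall, its top 1 mm below the block's top; lever fully pressed, it stands 23 mm proud, still upright. Steel bushes of this shape are bystanders
- ejector (a joint): angle of the ejector lever, rad: 0 as found (pad up, bush sunk), 0.45 fully pressed (end stop). The bush rises in proportion, 24 mm in all. The hinge, beside the block on the line from pocket to pad, is stiff: about 6 N on the pad moves it, and it stays where it is left, holding the bush up
- pad (a point): centre of the top face of the lever's red press pad, a disc 44 mm across, 7 mm thick, on a steel arm beside the block. Starts 78 mm above the table, 138 mm from the pocket's centre (horizontally), tilted 13 degrees towards the block; fully pressed it is 36 mm above the table, 13 mm farther from the pocket, tilted 13 degrees away. Nothing near it but the block stands higher
- tray_yellow: yellow open tray, square, 130 x 130 mm outside, 25 mm tall, walls and floor 4 mm thick, fixed to the bench, empty. Origin at the centre of its underside (inner floor 4 mm above), z up, x and y along its sides. A red and a blue tray of the same shape stand near, each with a part in it
Mind the look-alikes: they are no part of the job. There is more than one size of the tray_yellow; the job needs the smaller.

How it is judged (in metres and radians):
On the way:
1. the lever is pressed down and the bush has risen in its pocket (value of joint ejector above 0.34 rad and height (world z) of bush above 0.027 m), for 0.2 s.
At the end, for the whole second after the job is handed in: The bronze bush stands on the floor of the yellow tray, on either end, anywhere inside the walls (its axis within 50 mm of the tray's centre lines, its lower end within 6 mm of the inner floor), upright within about 8 degrees, released and at rest. The lever may stay where it is (x of bush in the frame of tray_yellow between -0.05 and 0.05 m and y of bush in the frame of tray_yellow between -0.05 and 0.05 m and angle between the z axis of bush and the z axis of tray_yellow, either way round below 0.15 rad and ((angle between bush's own z axis and vertical below 1.57 rad and z of bush in the frame of tray_yellow below 0.01 m) or (angle between bush's own z axis and vertical above 1.57 rad and z of bush in the frame of tray_yellow below 0.05 m)) and linear speed of bush below 0.02 m/s); the robot touches nothing.
It also fails if it takes over 51 s, if anything falls off the work surface, if the arm or the gripper's body presses on something with over 40 N, if the wrist force passes 120 N, or if a joint passes its speed limit or range.

## Working session

There is one attempt and no reset: what is moved stays moved. The work goes in short steps, Python scripts to look and compute and a tool call to move; the robot and the scene stay as the last step left them, time stands still between calls to the robot, and variables do not carry over. Pictures are saved under pics/ and viewed, and the job is handed in when it is done.

Besides the shell and the picture viewer there is one more tool, called after "Request:" in YAML: its name, and indented under it one key for each argument. drive_tool: Moves the arm, as the interface text tells. Its arguments: {"type":"object","properties":{"increments":{"type":"array"},"force":{"type":"number"}},"required":["increments"]}

```bash
mkdir -p pics
python3 - <<'E'
from station import arm
import cv2,numpy as np
o=arm.get_obs();print(o)
for n in("top","side"):
    p,d=arm.snapshot(n);cv2.imwrite(f"pics/{n}0.png",p);np.save(f"{n}0.npy",d);c=arm.camera_model(n);print(n,c)
E
cat > h.py <<'E'
import numpy as np,cv2
from station import arm
def ray(n,u,v):
    c=arm.camera_model(n);f=192/np.tan(np.radians(c["fov_y"]/2))
    R=np.array(c["R"]);t=np.array(c["t"])
    return R,t,np.array([(u-c["cx"])/f,(v-c["cy"])/f,1.])
def pz(n,u,v,z):
    R,t,r=ray(n,u,v);o=-R.T@t;d=R.T@r;return o+d*(z-o[2])/d[2]
def pd(n,u,v,d):
    R,t,r=ray(n,u,v);return R.T@(r*d-t)
def proj(n,X):
    c=arm.camera_model(n);f=192/np.tan(np.radians(c["fov_y"]/2))
    x=np.array(c["R"])@np.array(X)+np.array(c["t"]);return c["cx"]+f*x[0]/x[2],c["cy"]+f*x[1]/x[2]
E
```

```text
{'t': 0.0, 'joints': array([ 6.82938625e+01,  1.80047275e+01, -2.75433341e+00,  6.93383098e+01,
        8.28498607e-04,  9.00012755e+01]), 'qd': array([-0.02754217,  0.04350394, -0.04486487,  0.09297377,  0.08342303,
       -0.10220307]), 'tau': array([-1.70661955e-03, -5.39591038e+01,  3.39746833e+01,  1.93533063e-02,
       -1.35061259e-04, -2.28687576e-06]), 'eef_pos': array([0.22169833, 0.55694225, 0.23842812]), 'tool_rot': array([[ 3.69866433e-01,  9.29084716e-01, -6.41965837e-04],
       [ 9.29083383e-01, -3.69866990e-01, -1.57358864e-03],
       [-1.69943913e-03, -1.44221741e-05, -9.99998556e-01]]), 'contact_force': array([ 0.22229005,  0.00059476, -0.17277181]), 'torque': array([ 0.00844845,  0.03113261, -0.02592383]), 'grip_width': 0.08539693956995514}
top {'fov_y': 55.804678270811266, 'cx': 254.69445938448823, 'cy': 193.9080943727462, 'R': array([[ 0.02453645, -0.9994639 , -0.02167684],
       [-0.99317417, -0.02189725, -0.11456692],
       [ 0.11403084,  0.02433994, -0.993179  ]]), 't': array([0.00348884, 0.44921643, 0.87968105])}
side {'fov_y': 48.0779738312189, 'cx': 251.6876343983856, 'cy': 194.5715497028743, 'R': array([[ 0.95212541, -0.30550167,  0.0112223 ],
       [-0.20484665, -0.6648131 , -0.71837413],
       [ 0.22692523,  0.68168341, -0.69556644]]), 't': array([-0.43504861,  0.1297804 ,  1.1275929 ])}
```

View pics/top0.png

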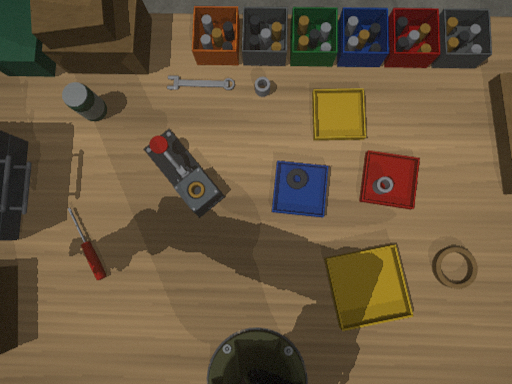

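View pics/side0.png

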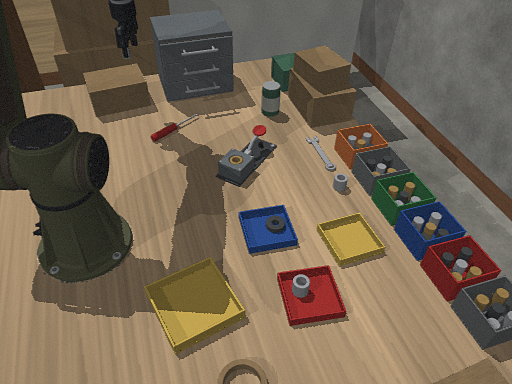

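Run:
```python
from h import *
d=np.load("top0.npy");d2=np.load("side0.npy")
print(proj("top",[0.222,0.557,0.239]),proj("side",[0.222,0.557,0.239]))
for nm,u,v,z in [("blocktop bush",196,189,.052),("pad",158,144,.078),("ytray c",340,114,.004),("tl",313,90,.025),("tr",363,88,.025),("br",367,138,.025),("bl",316,140,.025),("bigy",368,286,.004),("btray",300,189,.004),("can",77,95,.1)]:
    print(nm,pz("top",u,v,z).round(4),pd("top",u,v,d[v,u]).round(4))
for nm,u,v,z in [("bush",236,160,.052),("pad",260,130,.078),("tray",351,239,.004)]:
    print(nm,pz("side",u,v,z).round(4),pd("side",u,v,d2[v,u]).round(4))
p=cv2.imread("pics/top0.png");s=cv2.imread("pics/side0.png")
a=cv2.resize(p[120:225,130:235],(600,600),interpolation=cv2.INTER_CUBIC);cv2.imwrite("pics/c1.png",a)
a=cv2.resize(s[110:190,200:290],(675,600),interpolation=cv2.INTER_CUBIC);cv2.imwrite("pics/c2.png",a)
a=cv2.resize(p[80:150,300:380],(640,560),interpolation=cv2.INTER_CUBIC);cv2.imwrite("pics/c3.png",a)
```

```text
(np.float64(-39.634874458631856), np.float64(294.5931530783497)) (np.float64(130.6790819239351), np.float64(52.98171971253282))
blocktop bush [0.4549 0.1567 0.052 ] [0.46   0.1643 0.0114]
pad [0.5587 0.2482 0.078 ] [0.5593 0.2489 0.0755]
ytray c [ 0.6664 -0.2031  0.004 ] [ 0.6665 -0.2031  0.0038]
tl [ 0.7218 -0.1296  0.025 ] [ 0.7223 -0.1298  0.0238]
tr [ 0.7291 -0.2576  0.025 ] [ 0.7299 -0.2581  0.0233]
br [ 0.5976 -0.2664  0.025 ] [ 0.605  -0.2741 -0.0017]
bl [ 0.59  -0.138  0.025] [ 0.5966 -0.1415  0.0008]
bigy [ 0.2289 -0.2709  0.004 ] [ 0.229  -0.2706  0.0051]
btray [ 0.4667 -0.101   0.004 ] [ 0.467  -0.1012  0.0019]
can [0.6693 0.4431 0.1   ] [0.6657 0.4382 0.109 ]
bush [0.4564 0.1556 0.052 ] [0.4609 0.1715 0.0383]
pad [0.5628 0.2464 0.078 ] [0.563  0.2469 0.0776]
tray [ 0.6721 -0.194   0.004 ] [ 0.6716 -0.1946  0.0048]
```

View pics/c1.png

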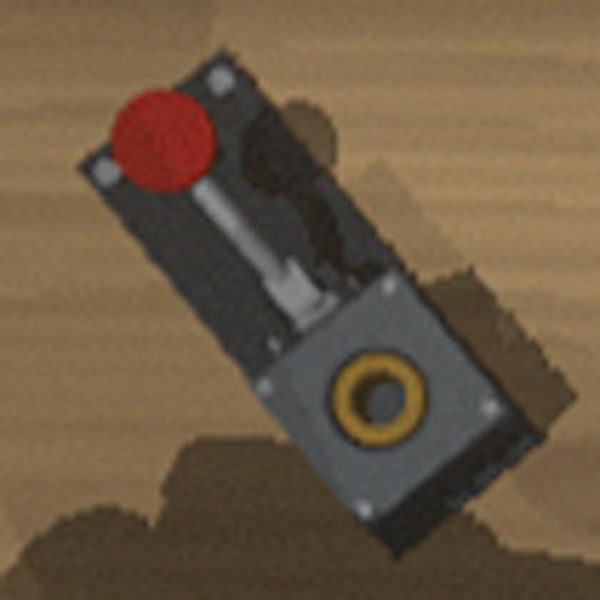

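View pics/c2.png

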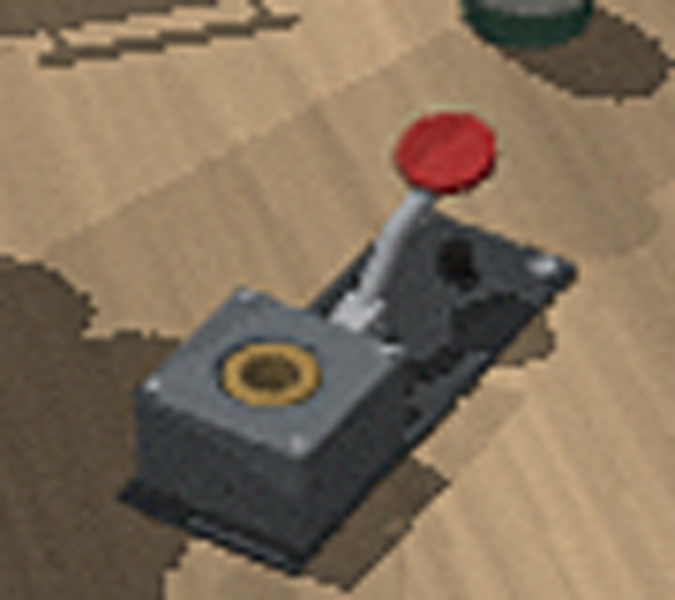

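View pics/c3.png

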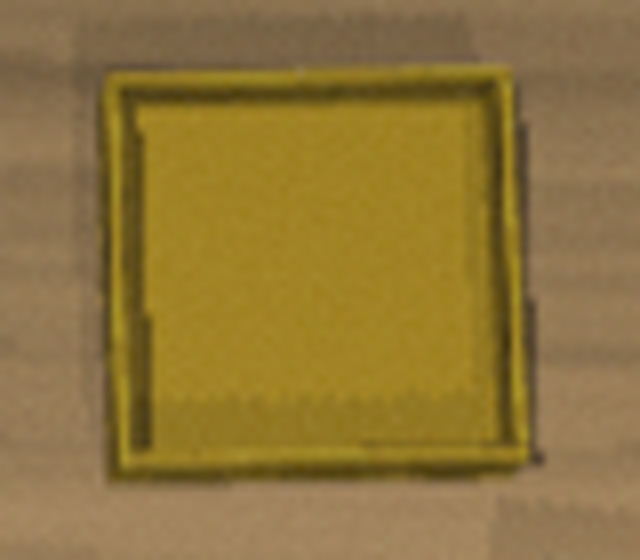

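```bash
cat >> h.py <<'E'
def plan(P,xh=None,R=None):
    from scipy.spatial.transform import Rotation as Ro
    o=arm.get_obs();T=np.array(o["tool_rot"]);d=T.T@(np.array(P)-o["eef_pos"])/.04
    if xh is not None:
        a=np.radians(xh);R=np.array([[np.cos(a),np.sin(a),0],[np.sin(a),-np.cos(a),0],[0,0,-1]])
    r=Ro.from_matrix(T.T@R).as_rotvec(degrees=True)/5 if R is not None else np.zeros(3)
    print("t",round(o["t"],2),"at",o["eef_pos"].round(4),"row",d.round(3),r.round(3),"w",round(o["grip_width"],4),"F",o["contact_force"].round(1))
E
python3 - <<'E'
from h import *
b=[pz("top",196.4,189.5,.052),pz("side",235.5,159.5,.052)]
p=[pz("top",158.6,144.4,.078),pz("side",259.0,129.8,.078)]
print(b,p)
for i in b:
  for j in p: print(np.hypot(*(j-i)[:2]),np.degrees(np.arctan2((j-i)[1],(j-i)[0])))
print(np.mean(b,0),np.mean(p,0))
# tray rim corners in crop3 outer
for u,v in [(105,75),(512,67),(527,462),(115,475)]: print(pz("top",300+u/8-.5,80+v/8-.5,.025))
print(getattr(arm,"finger_overhang",None))
P=np.mean(p,0); plan([P[0],P[1],.115],41.1)
E
```

```text
[array([0.45368956, 0.15562914, 0.052     ]), array([0.45564415, 0.15828303, 0.052     ])] [array([0.55772383, 0.2466658 , 0.078     ]), array([0.5601351, 0.2483672, 0.078    ])]
0.13824181995486187 41.18800497484993
0.14117719105326743 41.063207199567735
0.13502508918983158 40.88671481422591
0.1379620109623168 40.76542011311616
[0.45466686 0.15695608 0.052     ] [0.55892947 0.2475165  0.078     ]
[ 0.72477927 -0.1286217   0.025     ]
[ 0.72946989 -0.25888701  0.025     ]
[ 0.59945107 -0.26234579  0.025     ]
[ 0.59282061 -0.13261097  0.025     ]
0.008
t 0.1 at [0.2217 0.557  0.2385] row [-4.065 10.694  3.094] [4.000e-03 1.800e-02 5.439e+00] w 0.0851 F [-0.5 -0.8 -0.3]
```

Candidates for the bush: the brass ring in the block (top px 196,189), the tape ring (455,266), and steel bushes at (262,86), (298,178) and (384,185). The brass one in the block is the target, and the close crop confirms it. Yellow trays: the one at (340,114) measures 130 mm, so it is the job tray. The one at (368,286) is larger. The pad-to-pocket distance measures 138 mm, as stated.

Request:
drive_tool:
  increments:
    - [-4.065,10.694,2.6,0,0,5.44,1]
    - [-4.065,10.694,2.6,0,0,5.44,1]
    - [-4.065,10.694,2.6,0,0,5.44,1]
    - [-4.065,10.694,2.6,0,0,5.44,1]
    - [-4.065,10.694,2.6,0,0,5.44,1]
    - [-4.065,10.694,2.6,0,0,5.44,1]
    - [-4.065,10.694,2.6,0,0,5.44,1]
    - [-4.065,10.694,2.6,0,0,5.44,1]
    - [-4.065,10.694,2.6,0,0,5.44,1]
    - [-4.065,10.694,2.6,0,0,5.44,1]
    - [-4.065,10.694,2.6,0,0,5.44,1]

```text
t: 1.48
eef_pos: [0.5585, 0.2491, 0.1355]
tool_rot: [[0.753, 0.658, -0.0], [0.658, -0.753, 0.0], [0.0, -0.0, -1.0]]
contact_force: [0.7, -0.3, -0.7]
grip_width: 0.0002
```

Run:
```python
from h import *
plan([.559,.2475,.095],41.1)
u=np.array([np.cos(np.radians(41)),np.sin(np.radians(41))])
for s,z in((0,.088),(.013,.046)): plan([.559+u[0]*s,.2475+u[1]*s,z],41.1)
p,d=arm.snapshot("side");cv2.imwrite("pics/s1.png",cv2.resize(p[60:200,190:350],(640,560),interpolation=2))
```

```text
t 1.48 at [0.5585 0.2491 0.1355] row [-0.017  0.039  1.013] [-0.002 -0.001  0.017] w 0.0002 F [ 0.7 -0.3 -0.7]
t 1.48 at [0.5585 0.2491 0.1355] row [-0.017  0.039  1.188] [-0.002 -0.001  0.017] w 0.0002 F [ 0.7 -0.3 -0.7]
t 1.48 at [0.5585 0.2491 0.1355] row [0.308 0.04  2.238] [-0.002 -0.001  0.017] w 0.0002 F [ 0.7 -0.3 -0.7]
```

View pics/s1.png

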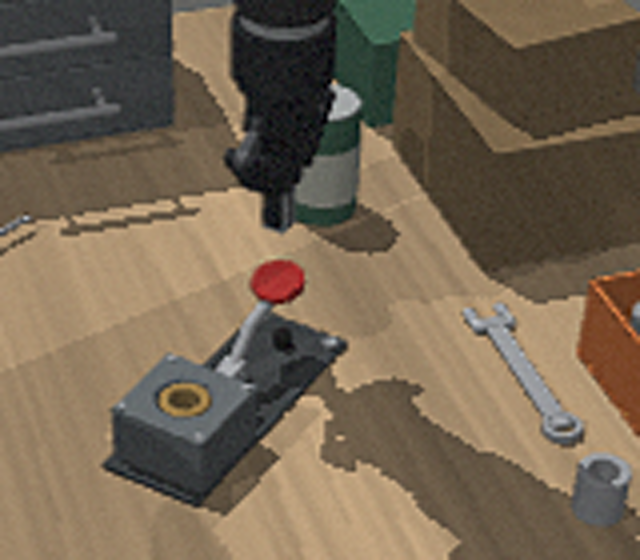

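The closed fingertips hang right over the red pad (tip at about 278,225 in the crop, pad at 278,280). I'll press down, following the pad outward.

Request:
drive_tool:
  increments:
    - [-0.017,0.04,0.5,0,0,0,1]
    - [-0.017,0.04,0.9,0,0,0,1]
    - [0,0.04,1.1,0,0,0,1]
    - [0.04,0.04,1.25,0,0,0,1]
    - [0.09,0.04,1.4,0,0,0,1]
    - [0.14,0.04,1.55,0,0,0,1]
    - [0.19,0.04,1.7,0,0,0,1]
    - [0.23,0.04,1.8,0,0,0,1]
    - [0.26,0.04,1.9,0,0,0,1]
    - [0.28,0.04,2.0,0,0,0,1]
    - [0.28,0.04,2.0,0,0,0,1]

```text
t: 2.9
eef_pos: [0.5693, 0.2548, 0.0554]
tool_rot: [[0.753, 0.657, 0.001], [0.657, -0.753, 0.0], [0.001, 0.0, -1.0]]
contact_force: [0.6, 1.7, 1.8]
grip_width: -0.0
```

Request:
drive_tool:
  increments:
    - [0.02,0,0.1,0,0,0,1]
    - [0.03,0,0.18,0,0,0,1]
    - [0.03,0,0.18,0,0,0,1]

```text
t: 3.28
eef_pos: [0.5702, 0.2554, 0.0483]
tool_rot: [[0.754, 0.657, 0.001], [0.657, -0.754, 0.0], [0.001, 0.0, -1.0]]
contact_force: [0.7, 2.6, 1.6]
grip_width: 0.0001
```

Run:
```python
from h import *
p,d=arm.snapshot("side");cv2.imwrite("pics/s2.png",cv2.resize(p[90:190,190:310],(720,600),interpolation=2));plan([.559,.2475,.1])
```

```text
t 3.33 at [0.5702 0.2553 0.0483] row [-0.338 -0.037 -1.294] [0. 0. 0.] w 0.0001 F [1.8 2.4 1.5]
```

View pics/s2.png

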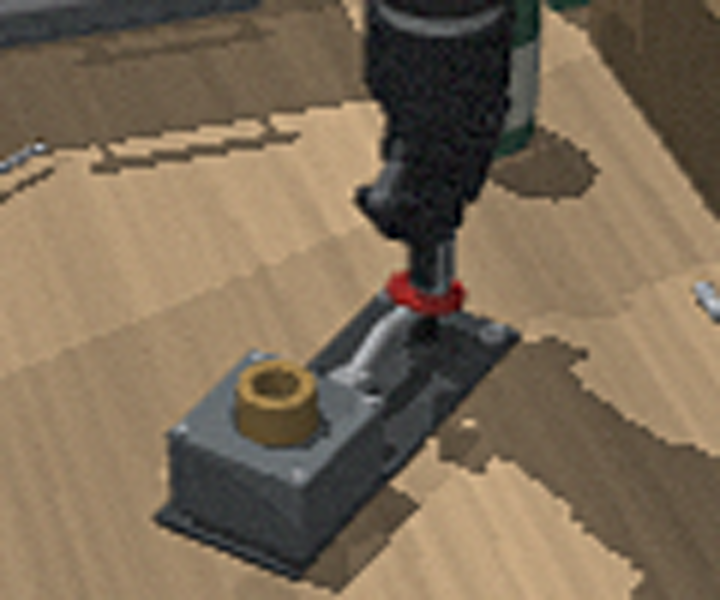

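The bush stands well proud (crop 277,400). I'll press a little further and check the force.

Request:
drive_tool:
  increments:
    - [0.0,0,0.05,0,0,0,1]
    - [0.0,0,0.08,0,0,0,1]
    - [0.0,0,0.08,0,0,0,1]

```text
t: 3.7
eef_pos: [0.5705, 0.2555, 0.0455]
tool_rot: [[0.754, 0.657, 0.002], [0.657, -0.754, 0.001], [0.002, 0.001, -1.0]]
contact_force: [1.1, 3.2, 5.2]
grip_width: -0.0001
```

Request:
drive_tool:
  increments:
    - [0,0,-1.2,0,0,0,1]
    - [0,0,-2.2,0,0,0,0.6]
    - [-1.5,0,-2.6,0,0,0,0]
    - [-3.0,0,-2.6,0,0,0,0]
    - [-3.0,0,-2.6,0,0,0,0]

```text
t: 4.32
eef_pos: [0.4736, 0.1725, 0.1473]
tool_rot: [[0.755, 0.656, -0.006], [0.656, -0.755, -0.004], [-0.007, -0.001, -1.0]]
contact_force: [-0.3, -0.1, 0.9]
grip_width: 0.0723
```

Run:
```python
from h import *
for n,a in(("side",(120,185,205,290)),("top",(120,225,130,235))):
    p,d=arm.snapshot(n);cv2.imwrite(f"pics/{n}3.png",cv2.resize(p[a[0]:a[1],a[2]:a[3]],None,fx=6,fy=6,interpolation=2));np.save(n+"3.npy",d)
plan([.4547,.157,.11],41.1)
```

```text
t 4.42 at [0.4788 0.1755 0.1488] row [-0.758 -0.049  0.969] [ 0.008  0.006 -0.011] w 0.0848 F [0.6 0.6 1.6]
```

View pics/side3.png

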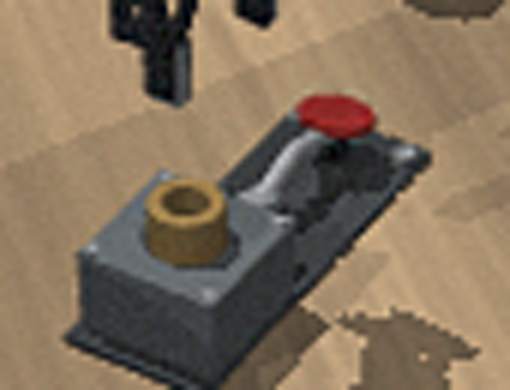

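View pics/top3.png

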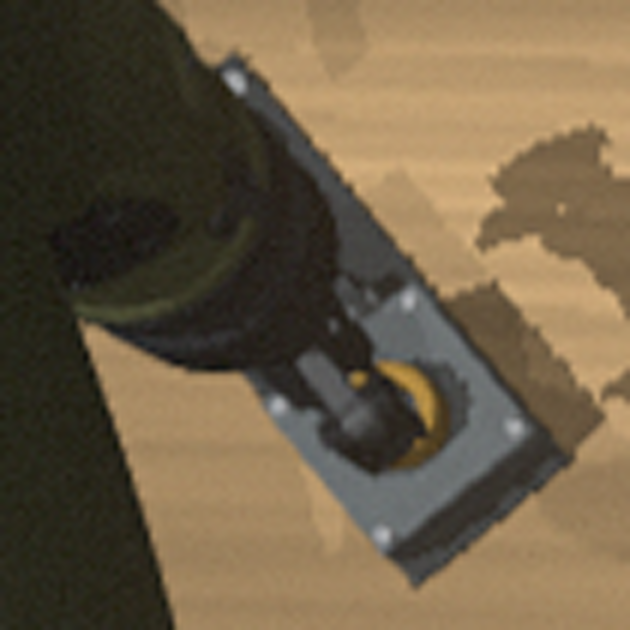

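Run:
```python
from h import *
print(pz("side",235.5,152.4,.076))
plan([.4547,.157,.1],41.1);plan([.4547,.157,.0605],41.1)
```

```text
[0.45715485 0.16218781 0.076     ]
t 4.42 at [0.4788 0.1755 0.1488] row [-0.758 -0.049  1.219] [ 0.008  0.006 -0.011] w 0.0848 F [0.6 0.6 1.6]
t 4.42 at [0.4788 0.1755 0.1488] row [-0.757 -0.049  2.207] [ 0.008  0.006 -0.011] w 0.0848 F [0.6 0.6 1.6]
```

Request:
drive_tool:
  increments:
    - [-0.73,-0.04,0.6,0,0,0,0]
    - [-0.73,-0.04,1.2,0,0,0,0]
    - [-0.73,-0.04,1.2,0,0,0,0]

```text
t: 4.8
eef_pos: [0.4558, 0.1582, 0.0995]
tool_rot: [[0.753, 0.657, -0.002], [0.657, -0.754, -0.001], [-0.003, -0.001, -1.0]]
contact_force: [-0.3, -0.3, 0.5]
grip_width: 0.0851
```

Run:
```python
from h import *
p,d=arm.snapshot("side");cv2.imwrite("pics/s4.png",cv2.resize(p[110:190,195:285],None,fx=7,fy=7,interpolation=2))
plan([.4552,.158,.0605],41.1)
```

```text
t 4.85 at [0.4567 0.1586 0.1006] row [-0.037 -0.013  1.002] [-0.001  0.011  0.003] w 0.0853 F [-0.5  0.6  0.1]
```

View pics/s4.png

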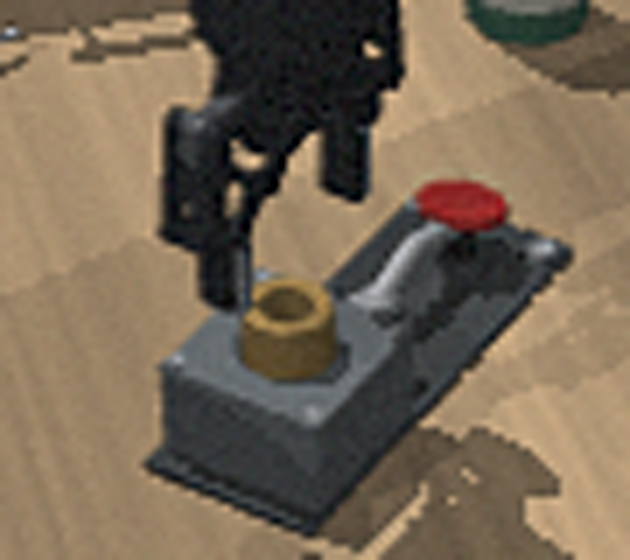

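The open fingers straddle the bush (tips at about 225,290 and 345,185 in the crop, bush top at 288,297). I'll descend and grip.

Request:
drive_tool:
  increments:
    - [-0.035,0,0.5,0,0,0,0]
    - [-0.035,0,0.85,0,0,0,0]
    - [-0.035,0,1.0,0,0,0,0]
    - [-0.035,0,1.0,0,0,0,0.4]
    - [-0.035,0,1.0,0,0,0,1]
    - [-0.035,0,1.0,0,0,0,1]
    - [-0.035,0,1.0,0,0,0,1]
    - [-0.035,0,1.0,0,0,0,1]
  force: 50

```text
t: 5.85
eef_pos: [0.4556, 0.1576, 0.0615]
tool_rot: [[0.754, 0.657, 0.001], [0.657, -0.754, 0.001], [0.001, 0.0, -1.0]]
contact_force: [-0.4, 0.6, 5.7]
grip_width: 0.0376
```

Run:
```python
from h import *
p,d=arm.snapshot("side");cv2.imwrite("pics/s5.png",cv2.resize(p[110:190,195:285],None,fx=7,fy=7,interpolation=2))
plan([.4552,.158,.0605],41.1)
```

```text
t 5.9 at [0.4556 0.1576 0.0615] row [-0.002 -0.015  0.025] [ 0.004 -0.014 -0.001] w 0.038 F [ 0.2 -0.4  6. ]
```

View pics/s5.png

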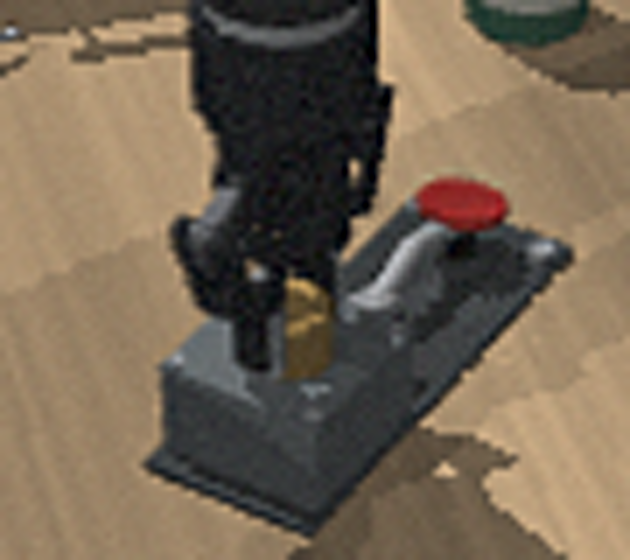

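The grip looks right: the fingers are on either side of the bush. I'll lift slowly.

Request:
drive_tool:
  increments:
    - [0,0,-0.2,0,0,0,1]
    - [0,0,-0.45,0,0,0,1]
    - [0,0,-0.8,0,0,0,1]
    - [0,0,-1.2,0,0,0,1]
    - [0,0,-1.6,0,0,0,1]
    - [0,0,-1.8,0,0,0,1]
    - [0,0,-1.8,0,0,0,1]

```text
t: 6.78
eef_pos: [0.4555, 0.1575, 0.1336]
tool_rot: [[0.754, 0.657, 0.001], [0.657, -0.754, 0.0], [0.001, 0.001, -1.0]]
contact_force: [-0.4, -0.5, -2.1]
grip_width: 0.0377
```

Run:
```python
from h import *
p,d=arm.snapshot("side");cv2.imwrite("pics/s6.png",cv2.resize(p[90:190,190:290],None,fx=6,fy=6,interpolation=2))
plan([.6616,-.1956,.16])
```

```text
t 6.83 at [0.4551 0.1574 0.133 ] row [-1.91  10.045 -0.675] [0. 0. 0.] w 0.0379 F [-0.5  0.1 -1.7]
```

View pics/s6.png

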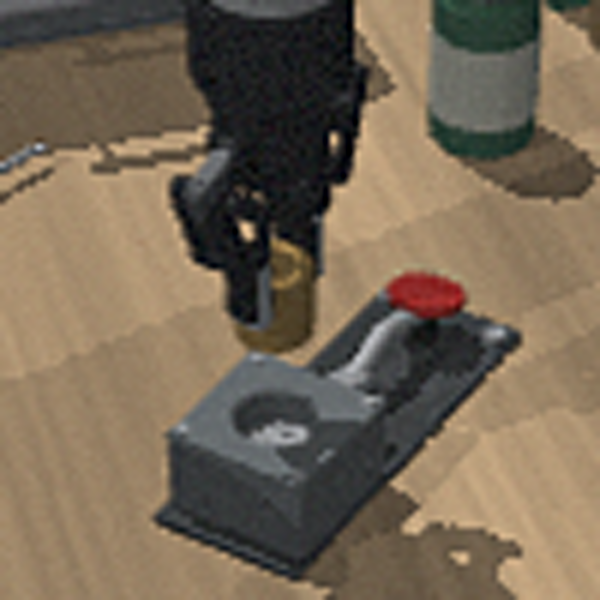

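The bush is out and upright (crop 275,295), and the pocket is empty. Next, over to the tray.

Request:
drive_tool:
  increments:
    - [-0.1,0.5,0,0,0,0,1]
    - [-0.3,1.5,0,0,0,0,1]
    - [-0.5,2.6,0,0,0,0,1]
    - [-0.7,3.7,0,0,0,0,1]
    - [-0.9,4.8,0,0,0,0,1]
    - [-1.1,5.9,0,0,0,0,1]
    - [-1.3,7.0,0,0,0,0,1]
    - [-1.5,8.1,0,0,0,0,1]
    - [-1.7,9.1,0,0,0,0,1]
    - [-1.85,9.8,0,0,0,0,1]
    - [-1.91,10.045,0,0,0,0,1]
    - [-1.91,10.045,0,0,0,0,1]

```text
t: 8.32
eef_pos: [0.661, -0.1956, 0.1318]
tool_rot: [[0.754, 0.657, -0.002], [0.657, -0.754, 0.001], [-0.001, -0.002, -1.0]]
contact_force: [-0.6, -0.3, -2.7]
grip_width: 0.0381
```

Run:
```python
from h import *
p,d=arm.snapshot("side");cv2.imwrite("pics/s7.png",cv2.resize(p[150:280,290:420],None,fx=4.6,fy=4.6,interpolation=2))
plan([.6616,-.1956,.034],41.1)
```

```text
t 8.38 at [ 0.6609 -0.1949  0.1321] row [0.004 0.029 2.453] [-0.02   0.006  0.001] w 0.0384 F [-0.2 -0.7 -1.4]
```

View pics/s7.png

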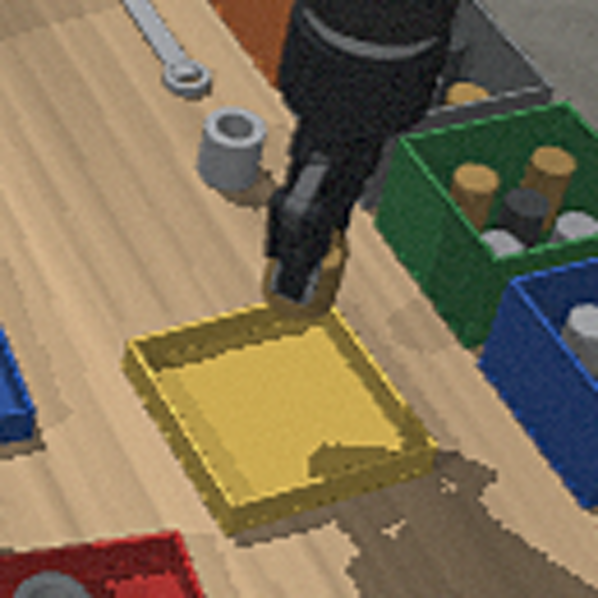

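Request:
drive_tool:
  increments:
    - [0,0,0.6,0,0,0,1]
    - [0,0,1.2,0,0,0,1]
    - [0,0,1.7,0,0,0,1]
    - [0,0,2.1,0,0,0,1]
    - [0,0,2.3,0,0,0,1]
    - [0,0,2.4,0,0,0,1]
    - [0,0,2.45,0,0,0,1]
    - [0,0,2.45,0,0,0,1]

```text
t: 9.38
eef_pos: [0.662, -0.1958, 0.0354]
tool_rot: [[0.754, 0.657, 0.001], [0.657, -0.754, -0.0], [0.0, 0.001, -1.0]]
contact_force: [-0.5, 0.1, -1.8]
grip_width: 0.038
```

Run:
```python
from h import *
p,d=arm.snapshot("side");cv2.imwrite("pics/s8.png",cv2.resize(p[190:280,300:400],None,fx=6,fy=6,interpolation=2))
plan([.6616,-.1956,.029],41.1)
```

```text
t 9.43 at [ 0.6619 -0.1958  0.0354] row [-0.003 -0.01   0.161] [ 0.008 -0.005 -0.002] w 0.0376 F [ 0.1  0.2 -2.1]
```

View pics/s8.png

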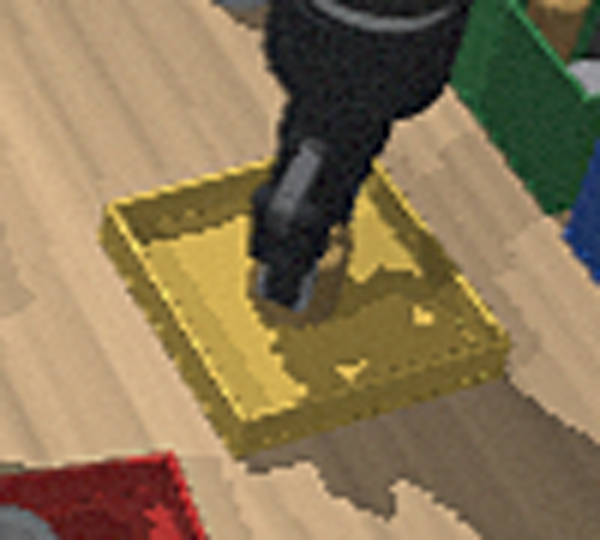

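The bush is centred inside the small tray and still clear of the floor (force −2 N is just its weight). I'll creep down.

Request:
drive_tool:
  increments:
    - [0,0,0.03,0,0,0,1]
    - [0,0,0.06,0,0,0,1]
    - [0,0,0.09,0,0,0,1]
    - [0,0,0.12,0,0,0,1]
    - [0,0,0.12,0,0,0,1]

```text
t: 10.05
eef_pos: [0.6616, -0.1957, 0.0301]
tool_rot: [[0.754, 0.657, 0.0], [0.657, -0.754, -0.0], [-0.0, 0.0, -1.0]]
contact_force: [0.6, 0.0, -2.0]
grip_width: 0.0378
```

Request:
drive_tool:
  increments:
    - [0,0,0.03,0,0,0,1]
    - [0,0,0.06,0,0,0,1]
    - [0,0,0.06,0,0,0,1]

```text
t: 10.42
eef_pos: [0.6617, -0.1957, 0.03]
tool_rot: [[0.754, 0.657, 0.001], [0.657, -0.754, -0.0], [0.0, 0.001, -1.0]]
contact_force: [-5.6, 1.8, 13.3]
grip_width: 0.0379
```

Contact with the floor (+13 N). I'll ease off the load, open and retreat upward.

Request:
drive_tool:
  increments:
    - [0,0,-0.04,0,0,0,1]
    - [0,0,-0.04,0,0,0,0.45]
    - [0,0,-0.04,0,0,0,0.35]
    - [0,0,-0.04,0,0,0,0.3]
    - [0,0,-0.04,0,0,0,0.3]
    - [0,0,-0.3,0,0,0,0.3]
    - [0,0,-0.8,0,0,0,0.3]
    - [0,0,-1.6,0,0,0,0.3]
    - [0,0,-2.6,0,0,0,0.3]
    - [-1,0,-4,0,0,0,0.3]
    - [-2,2,-4,0,0,0,0.3]
    - [-2,2,-4,0,0,0,0.3]

```text
t: 11.92
eef_pos: [0.6548, -0.3117, 0.1916]
tool_rot: [[0.755, 0.656, 0.005], [0.656, -0.755, -0.003], [0.002, 0.005, -1.0]]
contact_force: [0.4, 0.7, -0.5]
grip_width: 0.0596
```

Run:
```python
from h import *
plan([.66,-.19,.2])
p,d=arm.snapshot("side");a=cv2.resize(p[180:290,290:400],None,fx=5,fy=5,interpolation=2);np.save("s9.npy",d)
p,e=arm.snapshot("top");b=cv2.resize(p[70:180,280:390],None,fx=5,fy=5,interpolation=2)
cv2.imwrite("pics/s9.png",cv2.resize(np.hstack([a,b]),(800,400)));np.save("t9.npy",e)
```

```text
t 11.93 at [ 0.6548 -0.3117  0.1916] row [ 2.094 -2.209 -0.218] [0. 0. 0.] w 0.0596 F [ 0.4  0.7 -0.5]
```

View pics/s9.png

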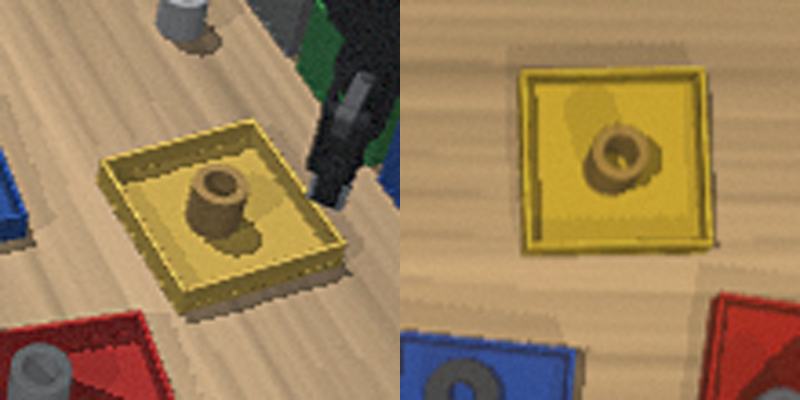

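Run:
```python
from h import *
for n,(u0,v0) in(("top",(280,70)),("side",(290,180))):
    for z in(.004,.044):
        for r in (0,):
            u,v=proj(n,[.6617,-.1957,z]);s=400/110
            print(n,z,(u-u0)*s+(400 if n=="top" else 0),(v-v0)*s)
# rim heights from depth
for n,f in(("top","t9.npy"),("side","s9.npy")):
    d=np.load(f);P=[]
    for v in range(80,260):
        for u in range(300,400):
            if d[v,u]>0:
                X=pd(n,u,v,d[v,u]);
                if np.hypot(X[0]-.6617,X[1]+.1957)<.03 and .036<X[2]<.06:P.append(X)
    P=np.array(P);A=np.c_[P[:,:2]-P[:,:2].mean(0),np.ones(len(P))]
    for _ in range(4):
        k=np.linalg.lstsq(A,P[:,2],rcond=None)[0];r=P[:,2]-A@k;m=abs(r)<.003;A=A[m];P=P[m]
    print(n,len(P),P.mean(0).round(4),"slope deg",np.degrees(np.arctan(k[:2])).round(1))
```

```text
top 0.004 607.8384521650072 166.170974850927
top 0.044 619.7162741753466 147.0451553550576
side 0.004 210.0622967870967 219.5349382039066
side 0.044 219.42114965972615 183.31072198866752Traceback (most recent call last):
  File "<stdin>", line 13, in <module>
  File "h.py", line 10, in pd
    R,t,r=ray(n,u,v);return R.T@(r*d-t)
          ~~~^^^^^^^
  File "h.py", line 4, in ray
    c=arm.camera_model(n);f=192/np.tan(np.radians(c["fov_y"]/2))
ValueError: time passes only in moves, steps and waits
```

Run:
```python
import numpy as np
from station import arm
for n,f in(("top","t9.npy"),("side","s9.npy")):
    c=arm.camera_model(n);R=np.array(c["R"]);t=np.array(c["t"]);F=192/np.tan(np.radians(c["fov_y"]/2))
    d=np.load(f);v,u=np.mgrid[:384,:512]
    X=(np.stack([(u-c["cx"])/F*d,(v-c["cy"])/F*d,d],-1)-t)@R
    m=(np.hypot(X[...,0]-.6617,X[...,1]+.1957)<.03)&(X[...,2]>.036)&(X[...,2]<.06)&(d>0);P=X[m]
    for _ in range(5):
        A=np.c_[P[:,:2]-P[:,:2].mean(0),np.ones(len(P))];k=np.linalg.lstsq(A,P[:,2],rcond=None)[0];r=P[:,2]-A@k;P=P[abs(r)<.003]
    print(n,len(P),P.mean(0).round(4),"slope deg",np.degrees(np.arctan(k[:2])).round(1))
```

```text
top 120 [ 0.6608 -0.1963  0.0428] slope deg [0.4 0.6]
side 91 [ 0.6602 -0.1967  0.0435] slope deg [0.3 1.7]
```

The rim is at z ≈ 43–44 mm (expected 44), level within 2°, and the bush is centred. Handing in.

```bash
python3 -c "
from station import arm
print(arm.finish_job())"
```

```text
the job is handed in; nothing more can be done
None
```

I pressed the lever down close to its end stop and the bush rose well proud of the block. I then gripped the bush, lifted it out and stood it near the centre of the smaller (130 mm) yellow tray. I released it and moved the arm clear, and the job was handed in at about 12 s of the 51 s allowed.

- **Final checks:** depth from both cameras put the bush's rim at z of about 43–44 mm (44 expected). It was level within about 2° and about 1 mm from the tray's centre. The gripper was clear, with no contact force beyond noise.
- **Disagreements:**
  - The gripper read 38 mm on the 40 mm bush.
  - The side camera put the raised bush about 5–7 mm from the first top-camera fix. I gripped between the two without trouble.
  - One check script stopped with an error from too many calibration calls, and I reran it successfully.
- **Not measured:** I could not read the lever angle directly. I judged it fully pressed from the final fingertip height on the pad, about 37 mm, and from the pictures.

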